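Set the bar stage to its index, then hold the bar over its supports

ROBOT

A 7-joint arm with a two-finger parallel gripper is mounted at the origin on a cart in front of the work surface, level with it; the furniture and walls round the work are solid. World frame = base frame: x ahead of the robot, y to its left, z up, the work surface at z = 0. Lengths are in m, angles in rad, forces in N, time in s.
With the tool pointing down it reaches from about 0.425 to 0.875 m from the base axis. Payload 9.9 kg.
Tool frame: the origin (TCP) lies between the finger pads, 19 mm behind the fingertips; this is the grasp point; z points along the fingers, y is the line along which they close (so a half turn about z gives the same grasp; the last joint's range is limited). The gripper opens to 85 mm and grips with 20 to 120 N. Pads are 22 mm wide; open, the fingers measure 114 mm over their backs; the gripper's body (76 mm by 85 mm) begins 54 mm behind the grasp point. The pads swing forward as they close: fully open they stand 13 mm farther back than shut.
Start: joints at [1.038, 0.576, 0.025, 1.437, -0.015, 1.129, -0.057], TCP at [0.293, -0.608, 0.25] pointing down, gripper open.
Joint ranges: [-2.76, 2.76], [-0.34, 2.15], [-1.52, 1.57], [0.19, 2.46], [-1.09, 4.23], [0.17, 1.99], [-2.82, 2.82]. Speed limits (rad/s): [2.22, 2.22, 3.01, 3.01, 3.14, 3.14, 3.14].

INTERFACE

Orientations are given as a rotation vector (axis times angle).
In Python, from rig import sense, read_camera, ctrl gives the robot as it stands.
- The arm moves only by the tool move_arm, never from a script. Its arguments are lists of equal length, an entry for each row: "dp": the shift along the tool's x, y, z in mm, a list of three; "yaw": the turn about the tool's z in degrees. In form: {"dp": [[dx, dy, dz], ...], "yaw": [yaw, ...]}. A call has 1 to 12 rows; each row is the pose to reach, as a shift and turn from the pose commanded when the call began, along the tool's axes at that moment; what a row does not reach only later rows make up. A row lasts 1/12 s, in which the tool goes at most 41.7 mm and 7.16 degrees, less where a joint would pass 70% of its speed; a pose out of reach is approached as far as the arm can. A call with a gripper value outside its range is refused whole. "jaw" is the finger opening in mm, from 0 to 85.4, set as the call begins (left out, the last holds). The fingers move at their own pace and stop on an object; "newtons" is the grip in N (left out, the last holds). Time passes only in rows, so rows that repeat a pose let the fingers close. It gives the time, the measured TCP pose, the force, the opening and the grip force at its end, in the units of the state.
- sense(): the state, without advancing time (a new reading comes with each control period).
- read_camera(name): name is "scene" or "top" or "wrist"; returns a dict with "frame" (400x640x3 uint8, red, green, blue), "fov_y" (degrees; the focal length in pixels is half the picture's height over the tangent of half this angle, whatever the lens; pixels are square), "cx", "cy" (the principal point, pixels), "D" ([k1, k2, p1, p2, k3] as OpenCV has them; the pictures are not rectified), "world_from_camera" (4x4, takes a point from camera to world coordinates). Camera axes: x right, y down, z forward; pixel columns grow to the right and rows downward; lengths in m; the calibration is good to about 2 mm. A picture is of the moment at which its call begins. There is no depth.
- ctrl.finish_job(): hands the job in; it is judged then, once.
The state is a dict: "t": time; "joint_pos": joint angles; "qvel": joint speeds; "tau": joint torques, N m; "ee_pos": TCP position; "tcp_rot": TCP orientation; "ft_force": force on the tool from outside, world axes, zero at the start; "torque": the same for the moment, N m; "finger_gap": finger opening in m; "grasp_force": force on a finger pad.
Only numpy, scipy, OpenCV 4.12 (cv2) and the standard library are available. Lean on these libraries where they do the work, as an engineer would, in place of code of your own. Each camera call takes 0.05 s, during which the arm holds its last target. There are 200 camera calls.

TASK

Turn the round knob on the small bar stage until the carriage's pointer lines up with the line on the index block; do not push the carriage itself or shift the index block. Then pick up the steel bar, lift it over the tube rack and the bottle, and hold it still and level about a centimetre above the two V supports on the carriage, centred over them and running along them, without it ever touching the stage, the rack or the bottle. Finish while still holding the bar hovering there for a clearance photograph, with the pointer on its line and the rack, bottle and dish undisturbed.

Things in the scene. Friction and masses are not known exactly. Their poses are not given: they have to be found in the camera images.
- stage: Adjustable bar stage fixed to the bench: aluminium plate 250 x 130 x 12 mm with a round knob on a dark bearing block (top 30 mm above the bench) at its -x end, nearer the robot, and a sliding carriage toward its +x end. Origin: centre of the plate's underside; x runs along the plate and the carriage's travel, z up.
- knob (a joint): Angle of the knob, rad, positive counter-clockwise seen from above, range -2.1 to 2.1. Geared to the carriage: +1 rad moves the carriage and its pointer 14 mm along the stage's +x; light friction (about 0.07 N m), it stays where it is left. It starts on the side where it has to be turned counter-clockwise, by 0.5 to 1.5 rad
- knob_grip (a point): Point on the knob's axis, 7 mm below its top: a good TCP place for gripping from above. The knob is a round fluted steel cylinder, 32 mm diameter, 30 mm high, on a vertical shaft, underside 32 mm and top 62 mm above the bench. The point is fixed to the stage (it does not turn); axes as the stage.
- carriage: Sliding aluminium carriage 100 x 72 mm, top 30 mm above the bench, carrying two black V supports and the pointer. Origin: on the bench plane below the middle of the carriage; axes as the stage. To be moved only by the knob: do not push it.
- pointer_tip (a point): Tip of the thin steel pointer that sticks out from the middle of the carriage's -y side, 32 mm above the bench; moves with the carriage along the stage's x.
- index_line (a point): End next to the pointer of the black line, 3 mm wide, across the top of the index block (aluminium, 16 x 16 x 14 mm, clamped on a rail beside the carriage on its -y side; top 32 mm above the bench). The pointer is on the line when pointer_tip and index_line have the same x in the stage's frame.
- cradle_mouth (a point): Middle over the two black V supports, level with their upper edges (65 mm above the bench); moves with the carriage. The supports are 9 mm thick, 36 mm either side of this point along x, each V about 32 mm wide across y; the bar is to run along x, either way round. Between them 63 mm are free for the fingers, down to the carriage's top at 30 mm.
- ear_bar: Graduated steel bar lying on the bench, 108 mm long and 8.4 mm in diameter, 35 g (varies), with a small 12 x 9 x 8 mm collar on its -y end. Origin: underside of its middle; its length runs along its own y, z up. It lies between two dark readout boxes (nearer the robot) and a blue vapour unit with a tall canister (beyond): enter and leave from above.
- bar_mid (a point): Middle of the bar on its axis, 4.2 mm above its underside; axes as the bar. Grip the bar here.
- tube_rack: Tube rack with tubes, 76 x 132 x 47 mm, its length along its own y, standing loose between the bar and the stage. Origin: centre of the underside.
- stain_bottle: Small capped bottle, 43 mm diameter, 85 mm tall, standing loose just beyond the rack. Origin: centre of the underside.
- petri_dish: Covered clear dish, 64 mm diameter, 16 mm high, loose on the bench to the left of the stage. Origin: centre of the underside.

How it is judged:
By the outcome, as a careful person would: the job done as asked, in the order asked, and still so for the second after the job is handed in, while the arm keeps its last pose, push and grip.
It also fails if it takes over 61 s, if anything falls off the work surface, if the arm or the gripper's body presses on something with over 40 N, if the wrist force passes 120 N, or if a joint passes its speed limit or range.

## Working session

There is one attempt and no reset: what is moved stays moved. The work goes in short steps, Python scripts to look and compute and a tool call to move; the robot and the scene stay as the last step left them, time stands still between calls to the robot, and variables do not carry over. Pictures are saved under pics/ and viewed, at most 10 in all, crops included, and the job is handed in when it is done.

Besides the shell and the picture viewer there is one more tool, called after "Emit:" as name(argument=value, ...) on one line, values as JSON. move_arm: Moves the arm, as the interface text tells. Its arguments: {"type":"object","properties":{"dp":{"type":"array"},"yaw":{"type":"array"},"jaw":{"type":"number"},"newtons":{"type":"number"}},"required":["dp","yaw"]}

```bash
mkdir -p pics; cat > h.py <<'E'
import numpy as np, cv2, json
from rig import sense, read_camera, ctrl
from scipy.spatial.transform import Rotation as R
def K(c):
    h=c["frame"].shape[0]; f=h/2/np.tan(np.radians(c["fov_y"])/2)
    return np.array([[f,0,c["cx"]],[0,f,c["cy"]],[0,0,1]])
def pix2w(c,uv,z):
    p=cv2.undistortPoints(np.array(uv,float).reshape(-1,1,2),K(c),np.array(c["D"],float)).reshape(-1,2)
    T=np.array(c["world_from_camera"]); d=np.c_[p,np.ones(len(p))]@T[:3,:3].T
    o=T[:3,3]; z=np.broadcast_to(z,len(p)); return o+d*((z-o[2])/d[:,2])[:,None]
def w2pix(c,P):
    T=np.linalg.inv(np.array(c["world_from_camera"]))
    return cv2.projectPoints(np.array(P,float).reshape(-1,1,3),cv2.Rodrigues(T[:3,:3])[0],T[:3,3],K(c),np.array(c["D"],float))[0].reshape(-1,2)
def shot(n,name):
    c=read_camera(n); cv2.imwrite(f"pics/{name}.png",c["frame"][:,:,::-1])
    np.save(f"pics/{name}.npy",{k:c[k] for k in c},allow_pickle=True); return c
def load(name): return np.load(f"pics/{name}.npy",allow_pickle=True).item()
E
python3 - <<'E'
from h import *
for n in ["top","scene","wrist"]:
    c=shot(n,n+"0"); print(n,np.round(c["world_from_camera"],3).tolist(),c["fov_y"])
s=sense(); print({k:np.round(v,3).tolist() for k,v in s.items()})
E
```

```text
top [[0.012, -0.987, 0.159, 0.295], [-1.0, -0.011, 0.006, 0.218], [-0.005, -0.159, -0.987, 1.202], [0.0, 0.0, 0.0, 1.0]] 43.06154410844489
scene [[0.452, -0.575, 0.683, -0.527], [-0.892, -0.278, 0.357, -0.281], [-0.015, -0.77, -0.638, 0.991], [0.0, 0.0, 0.0, 1.0]] 43.88253958941563
wrist [[0.435, -0.866, -0.246, 0.356], [-0.901, -0.418, -0.119, -0.578], [-0.0, 0.273, -0.962, 0.373], [0.0, 0.0, 0.0, 1.0]] 71.75282906215865
{'t': 0.15, 'joint_pos': [1.038, 0.576, 0.025, 1.438, -0.015, 1.129, -0.056], 'qvel': [-0.001, -0.004, 0.003, -0.003, -0.0, 0.001, 0.0], 'tau': [0.003, -76.627, 2.253, -28.618, 0.015, 0.01, 0.0], 'ee_pos': [0.293, -0.608, 0.249], 'tcp_rot': [-3.062, -0.699, 0.0], 'ft_force': [0.138, 0.102, 0.122], 'torque': [0.015, -0.049, -0.003], 'grasp_force': 0.0, 'finger_gap': 0.085}
```

View pics/top0.png

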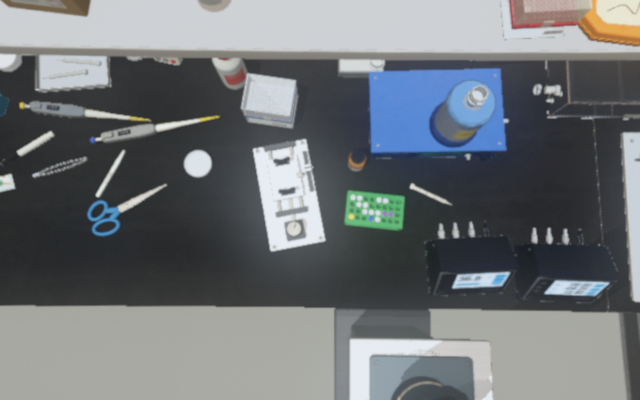

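View pics/scene0.png

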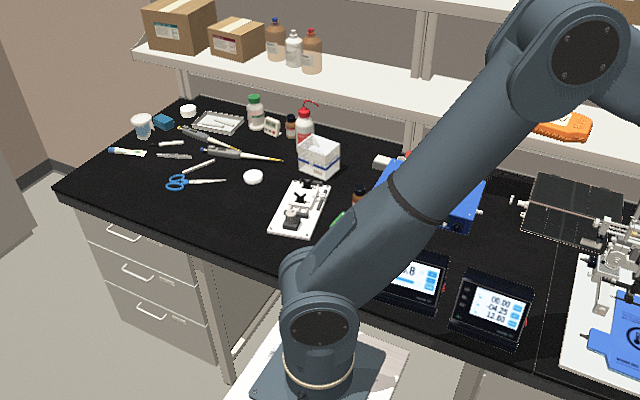

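The top view shows the stage (knob about (294,229), carriage about (288,185)), the rack (375,210), bottle (357,160), bar (431,194) and dish (198,163). I'll enlarge the relevant part.

```bash
python3 - <<'E'
from h import *
c=load("top0"); f=c["frame"][:,:,::-1]
a=cv2.resize(f[130:260,240:340],None,fx=4.4,fy=4.4,interpolation=cv2.INTER_CUBIC)
b=cv2.resize(f[175:215,400:460],None,fx=5.5,fy=5.5,interpolation=cv2.INTER_CUBIC)
o=np.zeros((572,780,3),np.uint8); o[:a.shape[0],:a.shape[1]]=a; o[:b.shape[0],445:445+b.shape[1]]=b
cv2.imwrite("pics/crop0.png",o)
uv=[(294,229),(375,210),(357,155),(198,163),(412,184),(451,204)]
print(np.round(pix2w(c,uv,[.062,.047,.085,.016,.004,.004]),4))
print(np.round(pix2w(c,[(253,148),(305,140),(325,241),(272,250)],.012),4))
E
```

```text
[[ 0.3941  0.289   0.062 ]
 [ 0.4412  0.1051  0.047 ]
 [ 0.5609  0.1489  0.085 ]
 [ 0.5534  0.5242  0.016 ]
 [ 0.5103  0.0122  0.004 ]
 [ 0.4631 -0.0792  0.004 ]]
[[0.5928 0.3949 0.012 ]
 [0.6141 0.27   0.012 ]
 [0.3712 0.219  0.012 ]
 [0.3489 0.3423 0.012 ]]
```

View pics/crop0.png

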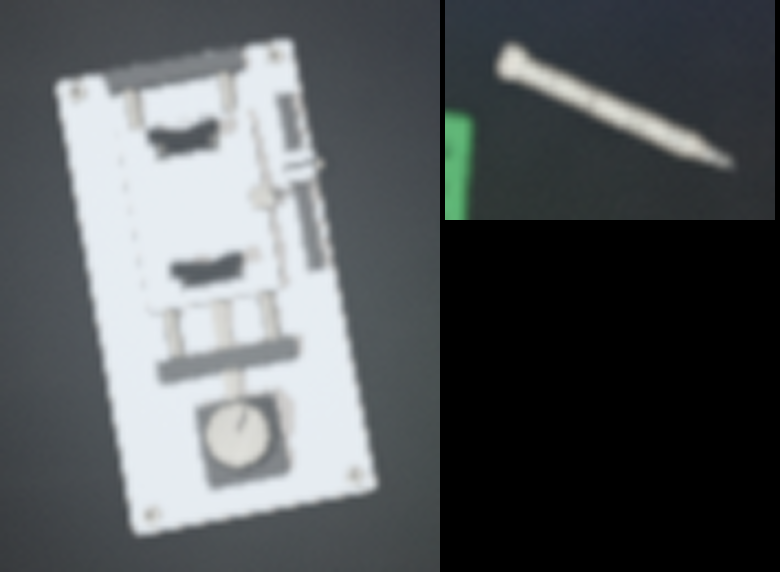

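```bash
python3 - <<'E'
from h import *
s=sense(); r=R.from_rotvec(s["tcp_rot"]).as_matrix(); print(np.round(r,3))
c=load("wrist0"); T=np.array(c["world_from_camera"]); print(np.round(r.T@T[:3,:3],3), np.round(r.T@(T[:3,3]-s["ee_pos"]),4))
E
```

```text
[[ 0.901  0.434 -0.001]
 [ 0.434 -0.901  0.001]
 [-0.    -0.001 -1.   ]]
[[ 0.001 -0.962 -0.273]
 [ 1.     0.001  0.001]
 [-0.001 -0.273  0.962]] [ 0.0697  0.0005 -0.1241]
```

Emit:
move_arm(dp=[[27,-29,0],[54,-58,0],[81,-87,0],[108,-116,0],[135,-145,0],[162,-174,0],[189,-203,0],[216,-232,0],[243,-261,0],[270,-290,0],[297,-319,0],[324,-348,0]], yaw=[-3,-6,-9,-12,-15,-18,-21,-24,-27,-30,-33,-36])

```text
t: 1.15
ee_pos: [0.4338, -0.1522, 0.2501]
tcp_rot: [2.695, 1.614, 0.0]
ft_force: [1.1, 0.2, -0.6]
finger_gap: 0.0856
grasp_force: 0.0
```

Emit:
move_arm(dp=[[30,-3,0],[60,-6,0],[90,-9,0],[120,-12,0],[120,-12,0],[120,-12,0]], yaw=[0,0,0,-1,-1,-1])

```text
t: 1.65
ee_pos: [0.4804, -0.041, 0.2498]
tcp_rot: [-2.679, -1.64, -0.0]
ft_force: [-0.2, -0.9, -0.5]
finger_gap: 0.0855
grasp_force: 0.0
```

```bash
python3 - <<'E'
from h import *
c=shot("wrist","w1"); s=sense(); print(s["t"],s["ee_pos"],s["tcp_rot"])
E
```

```text
1.7 [ 0.47990011 -0.04255363  0.24975493] [-2.68163611e+00 -1.63619496e+00  1.15601434e-03]
```

View pics/w1.png

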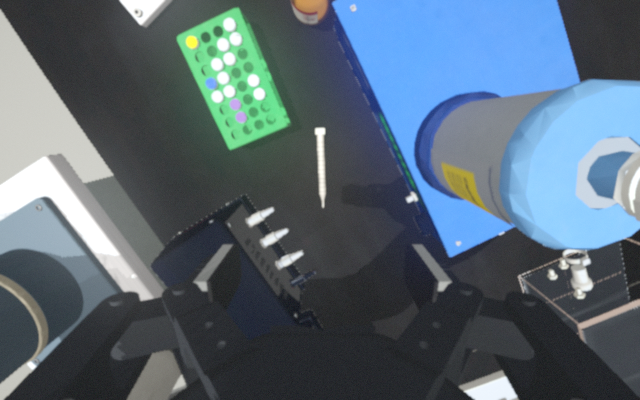

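```bash
python3 - <<'E'
from h import *
c=load("w1"); s=sense()
f=c["frame"][:,:,::-1]; g=f[115:220,300:345].astype(int).sum(2)
ys,xs=np.where(g>330); P=pix2w(c,np.c_[xs+300,ys+115],.0042)[:,:2]
m=P.mean(0);u=np.linalg.svd(P-m)[2][0]
if u[1]<0:u=-u
t=(P-m)@u; print(len(P),m,u,np.degrees(np.arctan2(u[1],u[0])),t.min(),t.max(), m+u*(t.max()-.054))
mid=m+u*(t.max()-.054)
r=R.from_rotvec(s["tcp_rot"]).as_matrix()
def rel(uv,z):
    q=pix2w(c,uv,z)[:,:2]-mid; n=np.array([u[1],-u[0]]); return np.round(np.c_[q@u,q@n],3)
print("box top z.08/.1", rel([(247,196),(247,212),(270,233),(290,255)],.09))
print("blue edge", rel([(345,20),(390,120),(412,198),(450,255)],.05))
print("rack near", rel([(290,125),(230,149)],.047))
c=load("top0"); print(np.round(pix2w(c,[(412,184),(451,204)],.004),4))
print("can",pix2w(c,[(478,95)],.25))
E
```

```text
649 [ 0.48685244 -0.02661282] [0.41938178 0.90780996] 65.2044372386265 -0.06230558763285562 0.0466132491393258 [ 0.48375457 -0.03331859]
box top z.08/.1 [[-0.013 -0.079]
 [-0.031 -0.081]
 [-0.056 -0.058]
 [-0.084 -0.038]]
blue edge [[ 0.162  0.032]
 [ 0.059  0.081]
 [-0.033  0.11 ]
 [-0.113  0.164]]
rack near [[ 0.058 -0.033]
 [ 0.034 -0.105]]
[[ 0.5103  0.0122  0.004 ]
 [ 0.4631 -0.0792  0.004 ]]
can [[ 0.6434789  -0.07590838  0.25      ]]
```

Emit:
move_arm(dp=[[23,-20,0],[46,-41,0],[69,-61,0],[92,-82,0],[115,-102,0],[138,-123,0],[161,-143,0],[184,-164,0],[207,-184,0],[230,-205,0],[255,-227,0],[255,-227,0]], yaw=[-7,-14,-21,-28,-35,-42,-49,-56,-63,-70,-77,-84])

```text
t: 2.7
ee_pos: [0.3935, 0.2931, 0.2506]
tcp_rot: [-0.883, -3.014, -0.006]
ft_force: [-1.0, -0.0, 0.9]
finger_gap: 0.0857
grasp_force: 0.0
```

Emit:
move_arm(dp=[[0,0,0],[0,0,0],[0,0,0]], yaw=[-7,-14,-14], jaw=46)

```text
t: 2.95
ee_pos: [0.3959, 0.2865, 0.2496]
tcp_rot: [-0.521, -3.098, 0.002]
ft_force: [-0.8, 0.3, 0.0]
finger_gap: 0.0518
grasp_force: 0.0
```

```bash
python3 - <<'E'
from h import *
c=shot("wrist","w2"); s=sense(); print(s["t"],s["ee_pos"],s["tcp_rot"],s["joint_pos"])
E
```

```text
3.0 [0.39587083 0.28650936 0.24967176] [-5.32623989e-01 -3.09580320e+00  1.46251011e-03] [-0.13305922  0.38125785 -0.810526    1.89629879  0.32604454  1.00161014
  0.1431802 ]
```

View pics/w2.png

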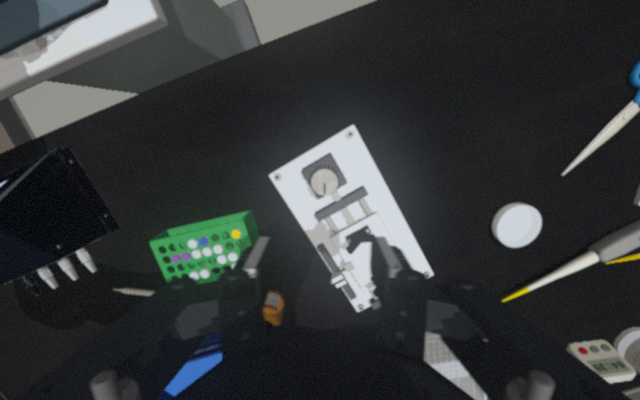

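The wrist view shows the knob at about (323,182), plate corners about (270,178), (352,126), (434,275), and the index block and pointer about (335,250–285).

```bash
python3 - <<'E'
from h import *
c=load("w2"); f=c["frame"][:,:,::-1]
a=cv2.resize(f[220:320,310:410],None,fx=5.8,fy=5.8,interpolation=cv2.INTER_CUBIC)
b=cv2.resize(f[145:220,290:360],None,fx=3,fy=3,interpolation=cv2.INTER_CUBIC)
o=np.zeros((580,795,3),np.uint8); o[:,:580]=a; o[:225,584:794]=b
cv2.imwrite("pics/crop2.png",o)
q=pix2w(c,[(270,178),(352,126),(434,275)],.012)[:,:2]; print(np.round(q,4)); d=q[2]-q[1]; print(np.degrees(np.arctan2(d[1],d[0])),np.linalg.norm(d),np.linalg.norm(q[1]-q[0]))
print(pix2w(c,[(323,182)],.062))
E
```

```text
[[0.3772 0.2189]
 [0.3488 0.3422]
 [0.5924 0.394 ]]
12.008845349145812 0.249024137193048 0.12656828601554126
[[0.39509932 0.28734929 0.062     ]]
```

View pics/crop2.png

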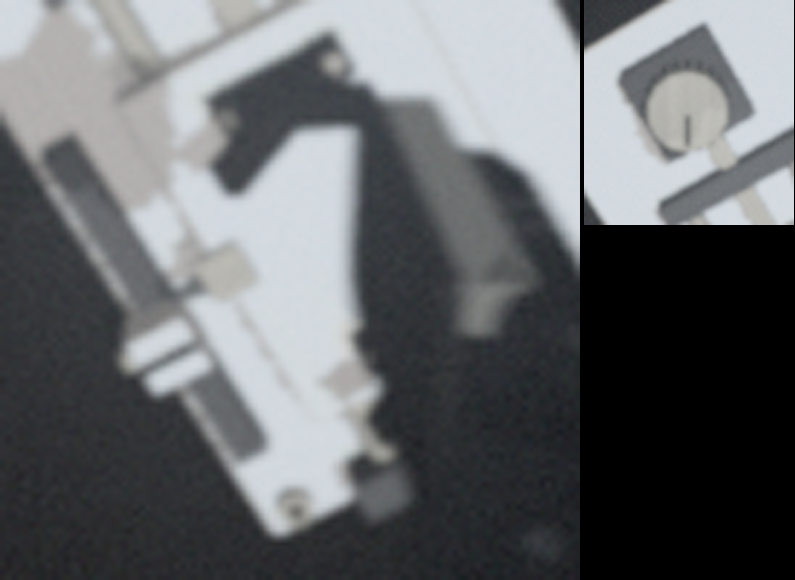

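The crop shows the pointer tip near crop (175,291) → image (340.2,270.2) and the line's near end at crop (200,345) → (344.5,279.5).

```bash
python3 - <<'E'
from h import *
c=load("w2"); a=np.radians(12); X=np.array([np.cos(a),np.sin(a)]);Y=np.array([-X[1],X[0]])
q=pix2w(c,[(340.2,270.2),(344.5,279.5),(335.5,283.8)],.032)[:,:2]; print(np.c_[q@X,q@Y], (q[1]-q[0])@X/.014)
s=sense();r=R.from_rotvec(s["tcp_rot"]).as_matrix(); print(r.T@(np.array([.395,.2875,.055])-s["ee_pos"])*1000)
E
```

```text
[[0.5714272  0.1517135 ]
 [0.58729822 0.14954614]
 [0.58675831 0.13522845]] 1.1336444105703434
[  1.12404249   0.83136463 194.67120502]
```

Emit:
move_arm(dp=[[1,1,30],[1,1,65],[1,1,100],[1,1,130],[1,1,155],[1,1,172],[1,1,184],[1,1,193],[1,1,193],[1,1,193]], yaw=[0,0,0,0,0,0,0,0,0,0])

```text
t: 3.83
ee_pos: [0.3949, 0.2889, 0.0571]
tcp_rot: [0.53, 3.096, -0.001]
ft_force: [-0.3, 0.3, -0.2]
finger_gap: 0.0461
grasp_force: 0.0
```

Emit:
move_arm(dp=[[0,0,0],[0,0,0],[0,0,0],[0,0,0],[0,0,0],[0,0,0],[0,0,0],[0,0,0]], yaw=[0,0,0,0,0,0,0,0], jaw=28, newtons=30)

```text
t: 4.5
ee_pos: [0.395, 0.289, 0.058]
tcp_rot: [0.528, 3.096, 0.0]
ft_force: [-1.8, -3.1, 7.0]
finger_gap: 0.0307
grasp_force: 29.6
```

Emit:
move_arm(dp=[[0,0,0],[0,0,0],[0,0,0],[0,0,0],[0,0,0],[0,0,0],[0,0,0],[0,0,0],[0,0,0],[0,0,0],[0,0,0],[0,0,0]], yaw=[-5,-10,-16,-22,-28,-34,-40,-46,-52,-57,-60,-60])

```text
t: 5.5
ee_pos: [0.395, 0.289, 0.058]
tcp_rot: [-1.096, 2.943, -0.001]
ft_force: [-1.8, -3.1, 9.2]
finger_gap: 0.031
grasp_force: 30.0
```

```bash
python3 - <<'E'
from h import *
c=shot("wrist","w3"); s=sense(); print(s["t"],s["ee_pos"],s["tcp_rot"],s["ft_force"],s["torque"],s["finger_gap"])
print(w2pix(c,[[.5312+.006,.2685+.0,.032]]))
a=np.radians(12); X=np.array([np.cos(a),np.sin(a)]);Y=np.array([-X[1],X[0]])
p=X*.587+Y*.15; u=w2pix(c,[[*p,.032]])[0]; print(u)
for n in ["w3","t3"]:
    c=load("w3") if n=="w3" else shot("top","t3")
    u=w2pix(c,[[*p,.032]])[0]; print(n,u)
E
```

```text
5.55 [0.39499574 0.28913454 0.05799874] [-1.09237908e+00  2.94425596e+00 -3.90451703e-04] [-1.48852448 -1.895221    8.44064402] [-0.58979624  0.36961064  0.07718531] 0.031049598532092194
[[167.62000968 365.48381856]]
[163.72314641 370.4035691 ]
w3 [163.72314641 370.4035691 ]
t3 [304.67326637 167.0953492 ]
```

View pics/w3.png

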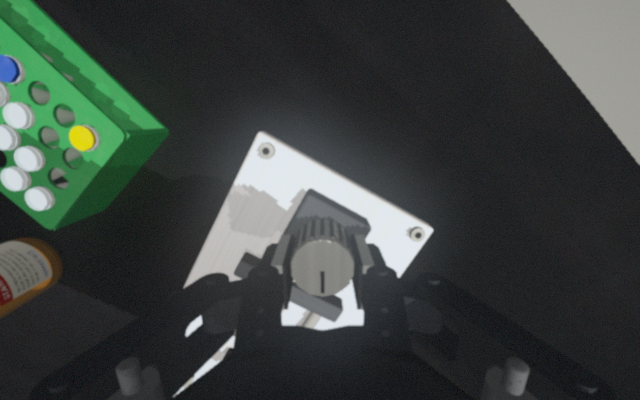

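Emit:
move_arm(dp=[[0,0,0],[0,0,0],[0,0,0],[0,0,0],[0,0,-15],[0,0,-40],[0,0,-75],[0,0,-102],[0,0,-102]], yaw=[0,0,0,0,0,0,0,0,0], jaw=46)

```text
t: 6.35
ee_pos: [0.3957, 0.2914, 0.1634]
tcp_rot: [-1.091, 2.94, 0.004]
ft_force: [-0.1, 0.3, -0.0]
finger_gap: 0.0459
grasp_force: 0.0
```

Emit:
move_arm(dp=[[-24,-23,0],[-48,-46,0],[-72,-69,0],[-96,-92,0],[-120,-115,0],[-143,-136,0],[-143,-136,0],[-143,-136,0]], yaw=[5,10,15,20,25,29,29,29])

```text
t: 7.02
ee_pos: [0.5929, 0.2789, 0.158]
tcp_rot: [0.317, -3.125, 0.0]
ft_force: [-0.1, 0.5, -0.5]
finger_gap: 0.046
grasp_force: 0.0
```

```bash
python3 - <<'E'
from h import *
c=shot("wrist","w4"); s=sense(); print(s["t"],s["ee_pos"],s["tcp_rot"])
a=np.radians(12); X=np.array([np.cos(a),np.sin(a)]);Y=np.array([-X[1],X[0]])
p=X*.587+Y*.15; u=w2pix(c,[[*p,.032]])[0]; print(u)
x,y=int(u[0]),max(int(u[1]),45); x0,y0=max(x-50,0),max(y-45,0); print(x0,y0)
f=c["frame"][:,:,::-1]; a=f[y0:y0+95,x0:x0+100]
b=cv2.resize(f,(400,250))
a=cv2.resize(a,None,fx=6,fy=6,interpolation=cv2.INTER_CUBIC)
cv2.imwrite("pics/crop4.png",a)
E
```

```text
7.0667 [0.59141661 0.27948913 0.1582752 ] [ 3.20836398e-01 -3.12396656e+00 -8.76819973e-05]
[323.00832144 142.23948996]
273 97
```

View pics/crop4.png

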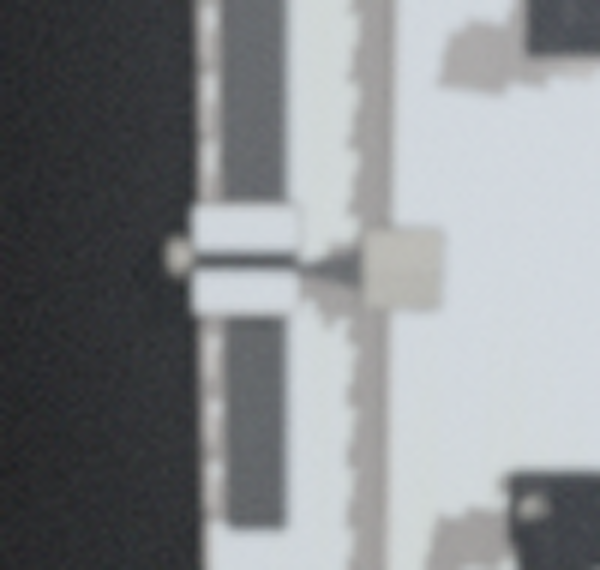

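The pointer tip is at about crop (305,268), and the line runs from (195,258) to (297,263), so it seems to have gone about 0.8 mm too far. I'll measure below pixel level.

```bash
python3 - <<'E'
from h import *
c=load("w4"); g=c["frame"].astype(float).mean(2)
X=np.array([np.cos(np.radians(12)),np.sin(np.radians(12))])
print(g[134:150,304:336].astype(int))
def cen(cols,lo,hi):
    out=[]
    for x in cols:
        w=np.clip(g[lo:hi,x].max()-25-g[lo:hi,x],0,None); y=(w*np.arange(lo,hi)).sum()/w.sum() if w.sum() else np.nan
        out.append((x,y))
    return np.array(out)
L=cen(range(307,321),135,147); P=cen(range(324,332),135,149)
for A in (L,P):
    print(np.round(np.c_[A,(pix2w(c,A,.032)[:,:2]@X)*1000],2))
E
```

```text
[[111 171 207 214 214 214 213 213 213 213 213 213 214 214 214 214 212 212
  206 204 210 212 212 212 213 213 212 205 191 168 160 158]
 [110 172 206 212 214 214 213 213 213 213 213 212 214 214 214 214 214 213
  205 203 210 213 212 212 212 212 211 204 188 169 167 169]
 [123 173 205 212 213 213 214 214 213 213 213 213 213 213 213 213 213 210
  205 203 208 213 211 209 206 205 205 195 174 166 175 179]
 [144 173 199 207 206 207 207 208 207 206 207 207 208 207 208 208 208 206
  201 200 210 212 209 200 191 187 184 174 159 163 177 183]
 [154 159 176 180 180 181 180 178 180 181 182 181 181 183 182 182 183 181
  184 196 209 210 206 190 171 163 157 150 142 158 176 184]
 [158 137 130 131 130 132 131 131 130 132 130 133 134 131 132 133 134 140
  161 187 200 196 187 168 147 139 136 127 127 151 176 184]
 [149 122 102  96  96  95  96  95  96  93  95  96  96  97  97  98 102 112
  138 165 172 166 149 133 125 119 117 117 122 152 174 183]
 [131 125 130 130 128 130 132 131 130 129 131 131 128 129 129 127 128 127
  130 136 136 127 119 115 114 113 109 110 122 149 175 183]
 [118 151 178 182 184 183 185 183 18
[... 858 characters left out ...]
164 163 162 162 159 157 158 166 164]
 [ 73 114 152 169 175 173 169 160 158 157 157 156 158 157 159 164 174 192
  205 208 208 199 187 172 170 171 171 164 159 158 161 158]]
[[307.   139.99 584.94]
 [308.   139.97 584.93]
 [309.   139.99 584.96]
 [310.   139.95 584.93]
 [311.   139.96 584.94]
 [312.   139.99 584.98]
 [313.   140.   584.99]
 [314.   139.99 584.98]
 [315.   139.98 584.98]
 [316.   140.01 585.01]
 [317.   140.02 585.03]
 [318.   140.04 585.05]
 [319.   140.06 585.08]
 [320.   140.07 585.09]]
[[324.   142.58 587.3 ]
 [325.   142.72 587.43]
 [326.   143.02 587.7 ]
 [327.   142.86 587.57]
 [328.   142.47 587.23]
 [329.   142.38 587.16]
 [330.   142.31 587.1 ]
 [331.   142.19 587.  ]]
```

Emit:
move_arm(dp=[[32,8,0],[64,16,0],[96,24,0],[128,32,0],[160,40,0],[190,48,0],[190,48,0],[190,48,30],[190,48,65],[190,48,90],[190,48,101],[190,48,101]], yaw=[0,0,0,0,0,0,0,0,0,0,0,0])

```text
t: 8.07
ee_pos: [0.3939, 0.287, 0.056]
tcp_rot: [0.324, -3.121, 0.003]
ft_force: [0.3, -0.4, -0.0]
finger_gap: 0.0458
grasp_force: 0.0
```

Emit:
move_arm(dp=[[0,0,0],[0,0,0],[0,0,0],[0,0,0],[0,0,0],[0,0,0],[0,0,0],[0,0,0]], yaw=[0,0,0,0,0,0,0,0], jaw=28)

```text
t: 8.73
ee_pos: [0.3951, 0.2889, 0.0588]
tcp_rot: [0.323, -3.125, -0.003]
ft_force: [-4.4, 4.7, -8.0]
finger_gap: 0.0311
grasp_force: 30.8
```

Emit:
move_arm(dp=[[0,0,0],[0,0,0],[0,0,0],[0,0,0],[0,0,0],[0,0,0]], yaw=[1,2,3,4,4,4])

```text
t: 9.23
ee_pos: [0.3951, 0.2888, 0.0588]
tcp_rot: [0.213, -3.134, -0.003]
ft_force: [-4.5, 3.6, -9.1]
finger_gap: 0.0311
grasp_force: 30.9
```

Emit:
move_arm(dp=[[0,0,0],[0,0,0],[0,0,0],[0,0,0],[0,0,-15],[0,0,-40],[0,0,-75],[0,0,-101],[0,0,-101]], yaw=[0,0,0,0,0,0,0,0,0], jaw=46)

```text
t: 9.98
ee_pos: [0.3973, 0.2897, 0.1636]
tcp_rot: [-0.211, 3.129, 0.006]
ft_force: [1.1, 1.0, -0.1]
finger_gap: 0.0457
grasp_force: 0.0
```

Emit:
move_arm(dp=[[-33,-6,0],[-66,-12,0],[-99,-18,0],[-132,-24,0],[-165,-30,0],[-194,-35,0],[-194,-35,0],[-194,-35,0],[-194,-35,0]], yaw=[-1,-2,-3,-4,-4,-4,-4,-4,-4])

```text
t: 10.73
ee_pos: [0.5922, 0.2793, 0.1587]
tcp_rot: [0.321, -3.124, -0.0]
ft_force: [0.7, -0.5, -0.2]
finger_gap: 0.0458
grasp_force: 0.0
```

```bash
python3 - <<'E'
from h import *
c=shot("wrist","w5"); s=sense(); print(s["t"],s["ee_pos"],s["tcp_rot"])
g=c["frame"].astype(float).mean(2)
print(g[132:152,304:336].astype(int))
f=c["frame"][:,:,::-1]
cv2.imwrite("pics/crop5.png",np.vstack([cv2.resize(f[97:192,273:373],(600,570),interpolation=cv2.INTER_CUBIC)]))
E
```

```text
10.7833 [0.59187079 0.2795377  0.15897569] [ 3.22234401e-01 -3.12434591e+00  3.10969273e-05]
[[132 171 185 186 187 186 185 184 186 185 186 184 185 186 185 186 189 194
  203 211 213 213 213 212 213 207 192 170 160 160 162 158]
 [155 195 207 208 208 208 208 208 208 209 208 208 208 208 209 208 208 205
  206 211 213 213 213 213 212 206 189 172 160 160 160 159]
 [158 200 211 213 214 213 213 213 212 213 213 212 213 213 214 214 212 209
  207 211 213 213 213 213 212 207 198 182 164 159 159 159]
 [159 199 211 213 214 214 214 214 213 214 213 214 213 214 214 213 213 209
  209 213 212 212 212 213 212 212 207 192 169 164 171 173]
 [161 199 212 214 213 213 215 214 214 213 214 215 215 214 214 214 212 209
  208 210 210 208 209 210 212 212 208 194 171 171 180 182]
 [162 201 212 212 213 213 213 213 214 213 213 214 214 214 213 213 213 208
  207 210 203 194 194 201 205 207 203 189 168 172 183 186]
 [163 194 204 207 206 206 206 207 206 206 206 207 206 206 206 207 206 204
  205 208 197 176 170 176 181 179 176 163 154 169 184 184]
 [154 169 173 174 174 173 176 175 176 174 175 173 175 174 176 177 178 181
  
[... 953 characters left out ...]
1 162 161 159 156 162 171 177 180]
 [157 198 210 213 213 213 213 213 213 212 214 214 211 214 213 213 213 205
  192 177 168 161 161 162 162 158 157 159 163 169 172 172]
 [151 194 208 209 210 211 211 211 212 211 211 211 212 211 212 212 210 207
  199 195 184 166 161 159 161 161 158 160 159 159 160 160]
 [129 171 190 198 197 196 195 196 196 196 197 197 197 196 198 199 203 203
  203 206 196 177 170 169 166 162 160 159 159 158 156 154]
 [ 91 126 157 173 176 167 158 157 157 154 155 154 157 157 162 169 187 204
  209 211 206 199 196 191 182 173 166 161 160 160 157 158]
 [ 64  91 130 154 159 145 123 115 114 112 109 106 107 113 122 140 180 206
  213 213 211 210 208 208 202 195 182 167 160 163 161 156]]
```

View pics/crop5.png

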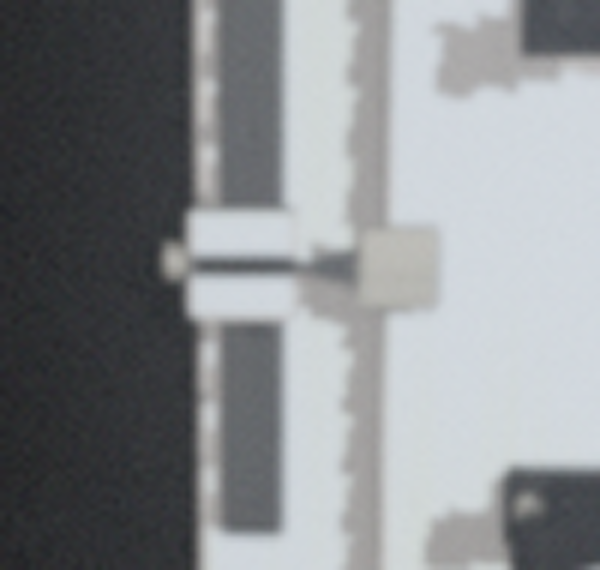

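```bash
python3 - <<'E'
from h import *
c=load("top0"); a=np.radians(12); X=np.array([np.cos(a),np.sin(a)]);Y=np.array([-X[1],X[0]])
g=c["frame"].astype(float).mean(2)
for (y0,y1,x0,x1) in [(153,170,270,294),(182,199,275,301)]:
    m=(g[y0:y1,x0:x1]<110).astype(np.uint8); n,l,st,ce=cv2.connectedComponentsWithStats(m)
    k=1+np.argmax(st[1:,4]); ys,xs=np.where(l==k); q=pix2w(c,np.c_[xs+x0,ys+y0],.062)[:,:2]; qx,qy=q@X,q@Y
    print(st[k],ce[k]+[x0,y0],"x",qx.min(),qx.max(),"y",qy.min(),qy.max(),(qy.min()+qy.max())/2)
cor=pix2w(c,[(253,148),(305,140),(325,241),(272,250)],.012)[:,:2]; print("plate top",np.c_[cor@X,cor@Y])
c=load("w2"); cor=pix2w(c,[(270,178),(352,126),(434,275)],.012)[:,:2]; print("plate w2",np.c_[cor@X,cor@Y])
c=load("w5"); p=pix2w(c,[(325,141)],.032)[0,:2]; print("pointer",p@X,p@Y)
g=c["frame"].astype(int).mean(2)
print("support1"); print(g[80:112:2,345:450:3].astype(int))
print("support2"); print(g[165:195:2,345:450:3].astype(int))
E
```

```text
[ 5  5 14  6 51] [281.78431373 160.82352941] x 0.5997457246731155 0.6102986287773496 y 0.18360191512980742 0.21421978095711178 0.1989108480434596
[ 5  6 14  6 45] [287.15555556 190.93333333] x 0.5297665757957726 0.5379711432447478 y 0.18543755183906305 0.2157670722252806 0.20060231203217183
plate top [[0.66193057 0.26305545]
 [0.65677209 0.13643091]
 [0.40861274 0.13699471]
 [0.41244959 0.2623294 ]]
plate w2 [[0.41450846 0.13564991]
 [0.41232461 0.26219935]
 [0.66134875 0.2622378 ]]
pointer 0.5853684620848009 0.15224569646716074
support1
[[147 188 172 211 215 215 214 215 179 152 199 198 203 214 215 214 214 215
  189 129 167 187 196 213 214 214 214 214 215 215 214 213 214 212  95]
 [193 201 198 208 208 208 208 206 192 185 201 199 200 204 205 205 203 204
  185 161 178 187 191 204 203 210 213 214 215 214 213 213 213 211  91]
 [214 214 214 215 215 215 214 214 214 215 214 214 214 214 214 215 214 213
  213 212 212 213 214 213 213 212 214 215 213 215 214 213 214 207  82]
 [213 215 214 214 214 215 214 215 214 215 213 214 214 214 215 215 215 215
  216 215 214 214 214 214 215 213 215 214 214 2
[... 3249 characters left out ...]
  73  72  71  74  71  71  71  73  70  70  71  68
   73  72 152 216 213 214 216 215 214 215 215 216 108  53  51  49  45]
 [161 158 160 158 108  67  74  74  69  71  72  70  69  71  72  69  68  70
   67  72 160 216 213 215 215 214 214 216 216 214  84  50  55  46  49]
 [161 158 162 159 132  67  72  70  70  71  71  83  75  68  65  67  65  65
   68  67 174 215 213 215 215 215 215 215 215 214  74  50  52  51  51]
 [174 172 188 197 166  68  73  69  84 128 151 163 156 143 118  83  69  65
   62  70 182 215 211 215 214 214 216 215 215 211  68  52  48  48  45]
 [205 206 207 210 188 103  92 135 187 205 210 210 202 207 205 188 161 117
   87  87 191 213 212 216 215 215 215 216 214 207  63  50  48  41  46]]
```

```bash
python3 - <<'E'
from h import *
c=load("w5"); a=np.radians(12); X=np.array([np.cos(a),np.sin(a)]);Y=np.array([-X[1],X[0]])
q=pix2w(c,[(361,92),(412,92),(361,103),(358,192),(404,192),(358,178)],.065)[:,:2]; print(np.c_[q@X,q@Y])
q=pix2w(c,[(361,105),(358,175),(395,175)],.030)[:,:2]; print(np.c_[q@X,q@Y])
for x,y in [(.586,.1995)]: print(x*X+y*Y)
E
```

```text
[[0.54748869 0.17864834]
 [0.54744468 0.21657305]
 [0.5552496  0.17889558]
 [0.62393237 0.17874715]
 [0.62404918 0.21628439]
 [0.61234898 0.17838225]]
[[0.55479704 0.18359966]
 [0.61657702 0.18286222]
 [0.6166632  0.2172898 ]]
[0.53171611 0.3169767 ]
```

Emit:
move_arm(dp=[[0,0,-40],[0,0,-80],[17,-28,-91],[34,-56,-91],[51,-84,-91],[68,-112,-91],[85,-140,-91],[102,-168,-91],[119,-196,-91],[136,-228,-91],[153,-258,-91],[169,-285,-91]], yaw=[7,14,21,28,35,42,49,56,63,70,77,84])

```text
t: 11.78
ee_pos: [0.4834, -0.0355, 0.2503]
tcp_rot: [1.86, 2.531, -0.001]
ft_force: [0.3, 0.3, 0.2]
finger_gap: 0.0461
grasp_force: 0.0
```

Emit:
move_arm(dp=[[0,0,0],[0,0,0],[0,0,0],[0,0,0],[0,0,0],[0,0,0],[0,0,0],[0,0,0],[0,0,0]], yaw=[7,14,21,28,35,42,43,43,43], jaw=36)

```text
t: 12.53
ee_pos: [0.4849, -0.0337, 0.2502]
tcp_rot: [2.65, 1.687, -0.0]
ft_force: [-0.1, -0.5, -0.0]
finger_gap: 0.0361
grasp_force: 0.0
```

```bash
python3 - <<'E'
from h import *
c=shot("wrist","w6"); s=sense(); print(s["t"],s["ee_pos"],s["tcp_rot"],np.round(s["joint_pos"],2))
r=R.from_rotvec(s["tcp_rot"]).as_matrix(); print("heading",np.degrees(np.arctan2(r[1,0],r[0,0])))
g=c["frame"].astype(int).sum(2)
u0=w2pix(c,[[.4845,-.0335,.004]])[0]; x0,y0=int(u0[0])-25,int(u0[1])-55
ys,xs=np.where(g[y0:y0+110,x0:x0+50]>330); P=pix2w(c,np.c_[xs+x0,ys+y0],.0042)[:,:2]
m=np.median(P,0);P=P[np.linalg.norm(P-m,axis=1)<.075]; m=P.mean(0);u=np.linalg.svd(P-m)[2][0]; u=u*np.sign(u[1]); t=(P-m)@u
mid=m+u*(t.max()-.054); mid2=m+u*(t.max()+t.min())/2
print(len(P),u0,np.degrees(np.arctan2(u[1],u[0])),t.max()-t.min(),mid,mid2, r.T[:, :2]@(mid-s["ee_pos"][:2]))
E
```

```text
12.5833 [ 0.48498268 -0.03382841  0.25011069] [2.65042842e+00 1.68647158e+00 4.87252289e-05] [ 0.26  0.31 -0.38  1.91  0.14  0.94 -0.62]
heading 64.93731626131607
630 [320.96606888 174.06042543] 65.13484013685202 0.10849597729072794 [ 0.4840367  -0.03290604] [ 0.48393242 -0.03313104] [ 4.34804042e-04 -1.24763386e-03 -1.41864407e-07]
```

Emit:
move_arm(dp=[[0,-1,35],[0,-1,70],[0,-1,105],[0,-1,140],[0,-1,170],[0,-1,195],[0,-1,212],[0,-1,222],[0,-1,228],[0,-1,228],[0,-1,228]], yaw=[0,0,0,0,0,0,0,0,0,0,0])

```text
t: 13.5
ee_pos: [0.4845, -0.0336, 0.0222]
tcp_rot: [-2.653, -1.683, -0.0]
ft_force: [0.2, -0.0, 0.4]
finger_gap: 0.036
grasp_force: 0.0
```

Emit:
move_arm(dp=[[0,0,0],[0,0,0],[0,0,0],[0,0,0],[0,0,0],[0,0,0],[0,0,0],[0,0,0],[0,0,0],[0,0,0]], yaw=[0,0,0,0,0,0,0,0,0,0], jaw=4, newtons=50)

```text
t: 14.33
ee_pos: [0.4848, -0.0338, 0.023]
tcp_rot: [2.653, 1.681, 0.002]
ft_force: [-1.0, -0.2, 6.1]
finger_gap: 0.0052
grasp_force: 49.1
```

Emit:
move_arm(dp=[[0,0,0],[0,0,0],[0,0,0],[0,0,1],[0,0,2],[0,0,3],[0,0,3],[0,0,3]], yaw=[0,0,0,0,0,0,0,0], jaw=16)

```text
t: 15.0
ee_pos: [0.4844, -0.0337, 0.0191]
tcp_rot: [2.654, 1.681, 0.0]
ft_force: [-0.2, -0.2, 4.1]
finger_gap: 0.0165
grasp_force: 2.2
```

Emit:
move_arm(dp=[[0,0,0],[0,0,0],[0,0,0],[0,0,0],[0,0,0],[0,0,0],[0,0,0],[0,0,0]], yaw=[0,0,0,0,0,0,0,0], jaw=4)

```text
t: 15.67
ee_pos: [0.4846, -0.0337, 0.0192]
tcp_rot: [2.653, 1.681, 0.001]
ft_force: [-0.5, 0.0, 7.0]
finger_gap: 0.006
grasp_force: 49.4
```

Emit:
move_arm(dp=[[0,0,-3],[0,0,-8],[0,0,-18],[0,0,-35],[0,0,-60],[0,0,-95],[0,0,-130],[0,0,-160],[0,0,-180],[0,0,-180],[0,0,-180]], yaw=[0,0,0,0,0,0,0,0,0,0,0])

```text
t: 16.58
ee_pos: [0.4847, -0.0339, 0.2001]
tcp_rot: [2.653, 1.68, 0.003]
ft_force: [0.3, -0.4, -0.9]
finger_gap: 0.006
grasp_force: 48.9
```

```bash
python3 - <<'E'
from h import *
c=shot("wrist","w7"); s=sense(); print(s["t"],s["ee_pos"],s["tcp_rot"],s["finger_gap"],s["ft_force"])
f=c["frame"][:,:,::-1]; d=shot("scene","s7"); e=d["frame"][:,:,::-1]
u=w2pix(d,[s["ee_pos"]])[0].astype(int); print(u)
x0=np.clip(u[0]-50,0,540);y0=np.clip(u[1]-35,0,320)
o=np.zeros((590,640,3),np.uint8); o[:320,:]=f[80:400]; o[330:590,:325]=cv2.resize(e[y0:y0+80,x0:x0+100],(325,260),interpolation=cv2.INTER_CUBIC)
o[330:590,330:640]=cv2.resize(f[230:360,240:395],(310,260),interpolation=cv2.INTER_CUBIC)
cv2.imwrite("pics/v7.png",o)
E
```

```text
16.6333 [ 0.48403006 -0.03387792  0.19894213] [ 2.65386095e+00  1.68087872e+00 -1.02437466e-04] 0.006223204899237821 [ 0.23912627  0.95623526 -0.75744144]
[413 186]
```

View pics/v7.png

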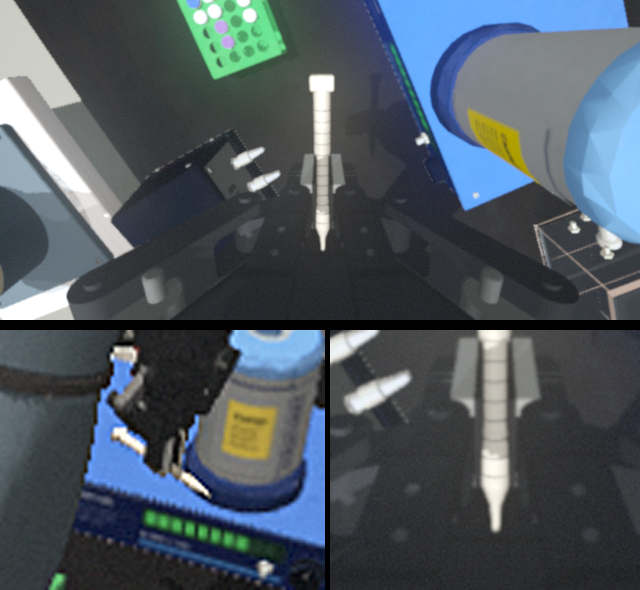

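The bar hangs between the pads: collar end at wrist (321,155), tip at (323,329). I'll check whether it is level by comparing predicted and observed pixels.

```bash
python3 - <<'E'
from h import *
s=sense(); r=R.from_rotvec(s["tcp_rot"]).as_matrix()
c=load("w7"); g=c["frame"].astype(int).sum(2)
print([(i,int(g[i,318:326].mean())) for i in list(range(148,162))+list(range(320,336))])
from scipy.optimize import least_squares
P=lambda d,p,z,e:r@np.array([d+e*54*np.cos(p),0,z-e*54*np.sin(p)])/1e3+s["ee_pos"]
for z in (12,15,18): 
    print(z,[w2pix(c,[P(0,0,z,e)])[0].round(1) for e in(1,-1)])
    o=least_squares(lambda q:[w2pix(c,[P(q[0],q[1],z,e)])[0][1]-v for e,v in((1,154.5),(-1,329.5))],[0,0]).x
    print("shift mm",o[0],"pitch deg (collar up)",np.degrees(o[1]))
d=load("s7"); h=w2pix(d,[P(0,0,15,1),P(0,0,15,-1)]); print(h)
u=[363,151]; print("scene ends obs", [(363+x*100/325,151+y*80/260) for x,y in((116,102),(210,165))])
E
```

```text
[(148, 237), (149, 238), (150, 240), (151, 241), (152, 254), (153, 317), (154, 470), (155, 642), (156, 746), (157, 764), (158, 765), (159, 765), (160, 765), (161, 765), (320, 504), (321, 490), (322, 480), (323, 470), (324, 459), (325, 450), (326, 449), (327, 441), (328, 420), (329, 368), (330, 278), (331, 182), (332, 145), (333, 139), (334, 137), (335, 132)]
12 [array([318.6, 154. ]), array([319.1, 333.7])]
shift mm 0.22994638348324292 pitch deg (collar up) 3.389411713849789
15 [array([318.6, 153.4]), array([319.1, 330.2])]
shift mm -0.44138978144467556 pitch deg (collar up) 1.1231776123406616
18 [array([318.7, 152.7]), array([319.1, 326.7])]
shift mm -1.0449106478607222 pitch deg (collar up) -1.3311948585745326
[[398.38369409 181.44750893]
 [428.52918374 201.44695088]]
scene ends obs [(398.6923076923077, 182.3846153846154), (427.61538461538464, 201.76923076923077)]
```

Emit:
move_arm(dp=[[14,-4,0],[40,-12,0],[70,-22,0],[102,-32,0],[134,-42,0],[166,-52,0],[198,-62,0],[230,-72,0],[262,-82,0],[294,-92,0],[322,-102,0],[338,-106,0]], yaw=[2,7,12,17,22,27,32,37,42,47,51,53])

```text
t: 17.68
ee_pos: [0.5312, 0.3216, 0.1969]
tcp_rot: [-3.125, -0.321, 0.005]
ft_force: [0.2, 1.0, 0.4]
finger_gap: 0.0061
grasp_force: 48.9
```

Emit:
move_arm(dp=[[0,0,8],[0,0,20],[0,0,32],[0,0,43],[0,0,50],[0,0,50],[0,0,50],[0,0,50]], yaw=[0,0,0,0,0,0,0,0])

```text
t: 18.35
ee_pos: [0.5332, 0.3171, 0.1493]
tcp_rot: [-3.125, -0.32, -0.001]
ft_force: [-0.0, -0.6, -0.9]
finger_gap: 0.0057
grasp_force: 48.9
```

```bash
python3 - <<'E'
from h import *
c=shot("wrist","w8"); s=sense(); r=R.from_rotvec(s["tcp_rot"]).as_matrix()
print(s["t"],s["ee_pos"],np.degrees(np.arctan2(r[1,0],r[0,0])),s["finger_gap"],np.round(s["joint_pos"],2))
g=c["frame"].astype(int).mean(2)
a=np.radians(12); X=np.array([np.cos(a),np.sin(a)]);Y=np.array([-X[1],X[0]])
for dx in(.036,-.036):
  for dy in(-.019,0,.019): print(dx,dy,w2pix(c,[[*((.5855+dx)*X+(.2+dy)*Y),.065]])[0].round(1))
print("bar",w2pix(c,[r@np.array([.054,0,.015])+s["ee_pos"],r@np.array([-.054,0,.015])+s["ee_pos"]]).round(1))
print(g[70:190:3,270:376:3].astype(int))
E
```

```text
18.4 [0.53324122 0.31729196 0.14961124] 11.706727069340547 0.0061975284479824574 [-0.52  0.59 -0.14  1.71  0.11  0.85 -2.08]
0.036 -0.019 [345.1 170.2]
0.036 0 [320.1 170.3]
0.036 0.019 [295.2 170.4]
-0.036 -0.019 [343.5 255.9]
-0.036 0 [320.6 256. ]
-0.036 0.019 [297.8 256.1]
bar [[320.6 154.1]
 [320.7 332.8]]
[[ 45  46  48 ...  75  80  89]
 [ 49  51  48 ... 111  63  51]
 [ 50  48  50 ...  61  51  50]
 ...
 [222 223 222 ... 210 219 196]
 [223 222 223 ... 222 221 191]
 [222 223 224 ... 216 221 188]]
```

```bash
python3 - <<'E'
from h import *
np.set_printoptions(linewidth=250,threshold=100000)
c=load("w8"); g=c["frame"].astype(int).mean(2).astype(int)
print(np.arange(284,360,2))
for i in range(146,184,2): print(i,g[i,284:360:2])
E
```

```text
[284 286 288 290 292 294 296 298 300 302 304 306 308 310 312 314 316 318 320 322 324 326 328 330 332 334 336 338 340 342 344 346 348 350 352 354 356 358]
146 [200 195 177 155 168 174 149 151 171 173 173 179 180 177 178 178 173 172 168 167 171 172 173 172 172 172 170 174 177 175 174 161 127 135 138 133 154 170]
148 [213 211 212 212 211 211 212 212 210 212 212 211 211 212 210 207 181 175 176 176 176 177 175 174 174 174 172 187 201 201 176 169 170 169 169 169 167 169]
150 [221 222 222 222 222 222 223 222 223 221 222 222 221 223 215 198 190 187 188 188 189 190 189 186 187 187 185 189 190 196 190 187 189 188 188 188 185 184]
152 [222 223 223 222 222 222 222 221 222 222 222 222 222 220 198 183 184 184 182 184 185 186 183 183 183 187 186 189 187 187 186 188 190 188 189 188 186 186]
154 [223 222 222 223 222 222 222 222 223 222 222 221 222 212 159 137 138 140 139 137 136 138 138 140 147 176 185 187 185 186 187 188 188 189 189 187 186 185]
156 [222 222 223 223 222 222 222 222 222 220 192 182 181 182 181 185 184 184 190 196 189 184 184 187 182 156 152 153 157 176 187 188 189 188 189 187 184 186
[... 1355 characters left out ...]
191 170 147 164 157 139 120 109  98  91 108 161 189 187 186 185 187]
176 [221 222 224 223 223 222 223 220 215 208 213 219 219 222 219 182 185 203 213 216 206 192 166 155 186 186 183 184 178 173 167 179 186 190 189 186 184 186]
178 [220 223 222 223 221 222 224 223 223 222 222 224 224 223 220 182 186 202 213 216 206 191 156 154 187 188 185 189 184 187 185 187 188 186 188 185 185 186]
180 [220 222 222 223 222 223 223 223 224 223 224 222 222 222 220 183 186 198 212 216 204 189 151 168 210 204 189 192 188 187 185 187 189 188 188 185 186 184]
182 [220 223 223 223 223 223 223 222 223 223 223 224 223 223 221 187 187 200 212 214 205 183 148 174 218 220 200 207 208 187 186 188 187 188 188 187 185 186]
```

Emit:
move_arm(dp=[[0,0.7,8],[0,0.7,20],[0,0.7,32],[0,0.7,43],[0,0.7,50],[0,0.7,54],[0,0.7,55],[0,0.7,55],[0,0.7,55],[0,0.7,55],[0,0.7,55]], yaw=[0,0,0,0,0,0,0,0,0,0,0])

```text
t: 19.32
ee_pos: [0.5333, 0.3167, 0.0945]
tcp_rot: [-3.125, -0.32, -0.001]
ft_force: [-0.2, -0.6, -0.9]
finger_gap: 0.0055
grasp_force: 48.9
```

```bash
python3 - <<'E'
from h import *
np.set_printoptions(linewidth=250,threshold=100000)
c=shot("wrist","w9"); s=sense(); r=R.from_rotvec(s["tcp_rot"]).as_matrix()
print(s["t"],s["ee_pos"],np.degrees(np.arctan2(r[1,0],r[0,0])),s["finger_gap"],s["ft_force"],s["qvel"].__abs__().max() if hasattr(s["qvel"],"max") else s["qvel"])
a=np.radians(12); X=np.array([np.cos(a),np.sin(a)]);Y=np.array([-X[1],X[0]])
e=np.array(s["ee_pos"])[:2]; print("X,Y",e@X,e@Y)
print(w2pix(c,[[*(.6228*X+.1990*Y),.065]]))
g=c["frame"].astype(int).mean(2).astype(int)
print(np.arange(276,372,3))
for i in range(125,186,3): print(i,g[i,276:372:3])
E
```

```text
19.3667 [0.53324594 0.31665346 0.09446954] 11.710952267777442 0.005759146635436671 [ 0.70633632  0.36025819 -0.80737114] 0.002325732222652473
X,Y 0.5874291949735297 0.19886575761513292
[[320.45494003 184.41991883]]
[276 279 282 285 288 291 294 297 300 303 306 309 312 315 318 321 324 327 330 333 336 339 342 345 348 351 354 357 360 363 366 369]
125 [119 118 117 117 117 119 118 116 118 116 116 116 117 116 115 114 116 113 112 114 113 114 114 112 112 115 115 115 113 114 100  87]
128 [124 120 121 122 123 124 122 122 121 119 120 121 120 118 120 120 117 117 119 115 121 112  92 102 104 112 115 115 117 115  90  85]
131 [122 124 123 119 122 125 122 122 122 123 121 121 118 121 120 119 120 118 118 119 111  95  92  90  89  88  94 117 112  96  90  85]
134 [123 121 123 122 124 120 122 123 122 120 119 120 121 117 117 120 119 119 116 120 108  89  89  87  88  90  88  91  90  86  86  87]
137 [125 122 120 119 119 116 120 118 120 119 119 117 117 114 113 116 116 116 115 112  99  90  87  86  83  86  84  84  85  87  84  82]
140 [217 207 175 193 162 142 207 215 217 217 217 215 216 216 217 216 216 216 217 215 
[... 1358 characters left out ...]
8 184 187 187 186 185 184 186]
173 [223 223 223 222 208 186 182 142 117 122  85  81  83 166 203 215 208 180 121  74  70  81 120  92 170 184 187 186 187 183 182 187]
176 [223 222 223 223 214 176 148 110  91  86  83  83  80 168 201 216 206 181 120  72  76  72  82  87 126 157 181 187 187 184 183 186]
179 [223 223 223 224 174  88  90  83  84  85  84  84  85 168 200 215 204 179 116  75  77  75  72  72  73  69  78 181 186 184 183 187]
182 [223 223 222 223 193  90  99  89  85  85  84  83  88 168 199 214 191 149 113  74  74  71  72  71  69  71  73 179 188 183 184 186]
185 [222 223 223 223 193  91  96  87  86  84  84  83  81 167 202 214 171 146 114  77  72  74  72  71  72  72  72 180 185 184 183 187]
```

```bash
python3 -c "
from h import *
print(ctrl.finish_job())"
```

```text
the job is handed in; nothing more can be done
None
```

I handed the job in with the bar held still and level (within about 1°) roughly 1 cm above the V supports, centred to within about 1 mm by the wrist camera. After one small correction of the knob, the pointer was on its line to within about 0.2 mm, and nothing suggested contact with the stage, rack, bottle or dish. I did not photograph the pointer, rack, bottle or dish again at the end.

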